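# Put the napkin ring on its stand

## Robot

A 6-joint arm with a two-finger parallel gripper is mounted at the origin on the work surface. World frame = base frame: x ahead of the robot, y to its left, z up, the work surface at z = 0. Lengths are in m, angles in rad, forces in N, time in s.
With the tool pointing down it reaches from about 0.325 to 0.775 m from the base axis. Payload 5.5 kg.
Tool frame: the origin (TCP) lies at the very end of the fingers, on their centre line; the grasp point (between the pads) lies 19 mm behind it; z points along the fingers, y is the line along which they close (so a half turn about z gives the same grasp; the last joint's range is limited). The gripper opens to 85 mm and grips with 20 to 120 N. Pads are 22 mm wide; open, the fingers measure 114 mm over their backs; the gripper's body (76 mm by 85 mm) begins 54 mm behind the grasp point. The pads swing forward as they close: fully open they stand 13 mm farther back than shut.
Start: joints at [1.144, 0.091, 1.231, -0, 1.82, -0.057], TCP at [0.217, 0.559, 0.21] pointing down, gripper open.
Joint ranges: [-2.87, 2.87], [-0.86, 2.18], [0.17, 2.46], [-1.51, 4.65], [0.06, 2.69], [-2.65, 2.65]. Speed limits (rad/s): [2.57, 2.57, 3.01, 3.14, 3.14, 3.14].

## Interface

Orientations are given as a unit quaternion [x, y, z, w].
In Python, from cell import manip gives the robot as it stands.
- The arm moves only by the tool send_rows, never from a script. Its arguments are lists of equal length, an entry for each row: "dp": the shift along the tool's x, y, z each as a share of 0.25 m, from -1 to 1, a list of three; "delta_rot": the turn, a rotation vector about the tool's x, y, z each as a share of 45 degrees, from -1 to 1, a list of three. In form: {"dp": [[dx, dy, dz], ...], "delta_rot": [[ax, ay, az], ...]}. A call has 1 to 5 rows; each row is the pose to reach, as a shift and turn from the pose commanded when the call began, along the tool's axes at that moment; what a row does not reach only later rows make up. A row lasts 1/10 s, in which the tool goes at most 50 mm and 8.59 degrees, less where a joint would pass 70% of its speed; a pose out of reach is approached as far as the arm can. A call with a number of a shift or a turn outside -1 to 1 is refused whole. A call with a gripper value outside its range is refused whole. "grip" is the gripper command: -1 is shut, 1 is fully open, values between are in proportion, set as the call begins (left out, the last holds). The fingers move at their own pace and stop on an object; "force" is the grip in N (left out, the last holds). Time passes only in rows, so rows that repeat a pose let the fingers close. It gives the time, the measured TCP pose, the force, the opening and the grip force at its end, in the units of the state.
- manip.state(): the state, without advancing time (a new reading comes with each control period).
- manip.read_camera(name): name is "scene" or "side" or "wrist"; returns a dict with "frame" (384x512x3 uint8, red, green, blue), "camera_matrix" (3x3 intrinsics, pixels), "extrinsics" (4x4, takes a point from camera to world coordinates); the wrist camera has in their place "mount" (4x4, takes a point from camera to tool coordinates, whose origin is the TCP and whose axes are the flange's). Camera axes: x right, y down, z forward; pixel columns grow to the right and rows downward; lengths in m; the calibration is good to about 2 mm. A picture is of the moment at which its call begins: read the wrist's pose just before it. There is no depth.
- manip.sign_off(): hands the job in; it is judged then, once.
Trained networks look in a picture, given as the dict that the camera call returned (one of the last four; its "shot" number tells which), for a name from the list of things; names that differ only in an ending like _2 or _b are one class to them, and where a whole thing is asked for, a point or a joint stands for the part that bears it (a point fixed in the world has none). Each returns a list of dicts, best first, with "score" (0 to 1); they miss things now and then, are a little off and sometimes report something else, mostly with a low value. They report only what shows in the picture. A call takes as long as a camera call. They do not tell look-alikes from the thing itself.
- manip.recognise(target, picture): "point" ([row, column] as shares, 0 to 1, of the picture: columns of its width, rows of its height, amid what is visible of it).
- manip.mark_of(target, picture): "point" ([row, column] as shares, 0 to 1, of the picture: columns of its width, rows of its height: a listed point, or the origin of a listed thing).
The state is a dict: "t": time; "qpos": joint angles; "dq": joint speeds; "effort": joint torques, N m; "ee_pos": TCP position; "eef_rot": TCP orientation; "wrist_force": force on the tool from outside, world axes, zero at the start; "moment": the same for the moment, N m; "gripper_width": opening from 0.0 (shut) to 1.0 (fully open); "grip_force": force on a finger pad.
Only numpy, scipy, OpenCV 4.12 (cv2) and the standard library are available. Lean on these libraries where they do the work, as an engineer would, in place of code of your own. Each camera call takes 0.05 s, during which the arm holds its last target. There are 200 camera calls.

## Task

Take the wooden napkin ring, the plain tube open at both ends, out of the grey compartmented drawer tray and thread it over the post of the small steel stand, so that it sits flat on the stand's round base, and let go. Leave the egg cup and the bottle stopper where they are in their own compartments.

Things in the scene. Friction and masses are not known exactly. Their poses are not given: they have to be found in the camera images.
- napkin_ring: Wood tube 46 mm outside, 34 mm hole right through, 36 mm high, about 30 g, on end in one of three compartments of a fixed grey plastic drawer tray (127 x 370 x 40 mm high, floor and walls 5 mm, dividers too). Compartments are 117 mm square, open above; it is within 12 mm of the middle of one. Origin: centre of its underside; z up the hole; y along the tray's length at the start.
- ring_stand: Steel stand, fixed to the worktop: a round base 90 mm in diameter, 8 mm thick, with one upright round-topped post in its middle, 10 mm in diameter, its top 62 mm above the worktop. Origin: centre of the base's underside; z up along the post. A ring sitting on the base has its underside 8 mm above this origin.
- egg_cup: Bystander: a turned-wood egg cup, 48 mm in diameter at the rim and 52 mm high, waisted, with a hollow in its top that does not go through, standing in another compartment. Origin: centre of its underside, z up.
- bottle_stopper: Bystander: a bottle stopper stood on its flat wooden head (38 mm in diameter, 16 mm high) with its slim cork pointing up, 46 mm high in all, standing in the third compartment. Origin: centre of its underside, z up.
Not all that is in view belongs to the job. What is shaped like the napkin_ring but green is not meant. Leave any turquoise look-alike of the ring_stand alone.

How it is judged:
By the outcome, as a careful person would: the job done as asked, in the order asked, and still so for the second after the job is handed in, with the robot touching nothing.
It also fails if it takes over 42 s, if anything falls off the work surface, if the arm or the gripper's body presses on something with over 40 N, if the wrist force passes 120 N, or if a joint passes its speed limit or range.

## Working session

There is one attempt and no reset: what is moved stays moved. The work goes in short steps, Python scripts to look and compute and a tool call to move; the robot and the scene stay as the last step left them, time stands still between calls to the robot, and variables do not carry over. Pictures are saved under pics/ and viewed, at most 10 in all, crops included, and the job is handed in when it is done.

Besides the shell and the picture viewer there is one more tool, called after "Request:" as name(argument=value, ...) on one line, values as JSON. send_rows: Moves the arm, as the interface text tells. Its arguments: {"type":"object","properties":{"dp":{"type":"array","items":{"type":"array","items":{"type":"number","minimum":-1,"maximum":1}}},"delta_rot":{"type":"array","items":{"type":"array","items":{"type":"number","minimum":-1,"maximum":1}}},"grip":{"type":"number"},"force":{"type":"number"}},"required":["dp","delta_rot"]}

```bash
mkdir -p pics; cat > h.py <<'E'
import numpy as np, cv2
from cell import manip
from scipy.spatial.transform import Rotation as R
def ext(p,s=None):
    if 'extrinsics' in p: return np.array(p['extrinsics'])
    T=np.eye(4);T[:3,:3]=R.from_quat(s['eef_rot']).as_matrix();T[:3,3]=s['ee_pos'];return T@np.array(p['mount'])
def ray(p,uv,z,s=None):
    E=ext(p,s);d=E[:3,:3]@np.linalg.solve(np.array(p['camera_matrix']),[uv[0],uv[1],1.]);o=E[:3,3]
    return o+d*(z-o[2])/d[2]
def look(name,things=()):
    s=manip.state();p=manip.read_camera(name)
    for t in things:
        for f in ('recognise','mark_of'):
            for r in getattr(manip,f)(t,p)[:4]:
                uv=np.array(r['point'])[::-1]*[512,384]
                z=.008 if t!='ring_stand' else 0
                if f=='recognise': z+=.018
                print(name,t,f,round(r['score'],2),uv.round(1),ray(p,uv,z,s).round(4))
    return s,p
def save(fr,fn,box=None,k=1):
    if box: fr=fr[box[1]:box[3],box[0]:box[2]]
    fr=cv2.resize(np.array(fr),None,fx=k,fy=k,interpolation=cv2.INTER_CUBIC)
    cv2.imwrite('pics/'+fn,fr[:,:,::-1])
E
python3 - <<'E'
from h import *
s=manip.state();print(s)
T=['napkin_ring','ring_stand','egg_cup','bottle_stopper']
fr=[look(n,T)[1]['frame'] for n in('scene','side')]
save(np.vstack(fr),'a.png',None,0.78)
E
```

```text
{'t': 0.0, 'qpos': array([ 1.14427109e+00,  9.18733061e-02,  1.23189382e+00,  1.26512876e-05,
        1.81977453e+00, -5.67104849e-02]), 'dq': array([ 0.00212444,  0.00134208, -0.00051309, -0.00128241, -0.00197552,
        0.00023027]), 'effort': array([ 3.01498148e-04, -4.58740389e+01, -4.18023276e+01, -2.70047195e-06,
        1.16761343e-02, -3.66866414e-05]), 'ee_pos': array([0.21673761, 0.55914613, 0.20863776]), 'eef_rot': array([ 1.83853874e-01,  9.82953103e-01, -9.44727737e-04, -2.39126829e-04]), 'wrist_force': array([ 0.44397582,  0.34036597, -0.40085113]), 'moment': array([-0.04836234, -0.00463725, -0.01848004]), 'grip_force': 0.0, 'gripper_width': 1.0028117784120665}
scene napkin_ring recognise 0.61 [288.9 215.6] [0.5324 0.0718 0.026 ]
scene napkin_ring mark_of 0.75 [234.  188.3] [ 0.547  -0.0812  0.008 ]
scene napkin_ring mark_of 0.73 [287.9 219.6] [0.5311 0.0691 0.008 ]
scene ring_stand recognise 0.77 [320.6 327.2] [0.6856 0.2788 0.018 ]
scene ring_stand recognise 0.73 [335.7 260.7] [0.5508 0.2127 0.018 ]
scene ring_stand recognise 0.24 [233.5 184.5] [ 0.5454 -0.0838  0.01
[... 692 characters left out ...]
0.0807  0.008 ]
side napkin_ring mark_of 0.67 [228.9 208.7] [0.5289 0.0641 0.008 ]
side ring_stand recognise 0.61 [203.  182.9] [0.5271 0.1941 0.018 ]
side ring_stand recognise 0.55 [227.2 156.4] [0.6573 0.261  0.018 ]
side ring_stand mark_of 0.74 [227.8 156.3] [0.6727 0.2826 0.    ]
side ring_stand mark_of 0.73 [287.4 266.9] [ 0.5264 -0.1821  0.    ]
side ring_stand mark_of 0.63 [203.5 183. ] [0.5382 0.2133 0.    ]
side egg_cup recognise 0.6 [286.6 261.7] [ 0.5206 -0.185   0.026 ]
side egg_cup mark_of 0.91 [286.8 269.3] [ 0.5165 -0.1913  0.008 ]
side bottle_stopper recognise 0.56 [315.8 311.8] [ 0.4817 -0.3207  0.026 ]
side bottle_stopper mark_of 0.74 [314.4 314.2] [ 0.4847 -0.3155  0.008 ]
```

View pics/a.png

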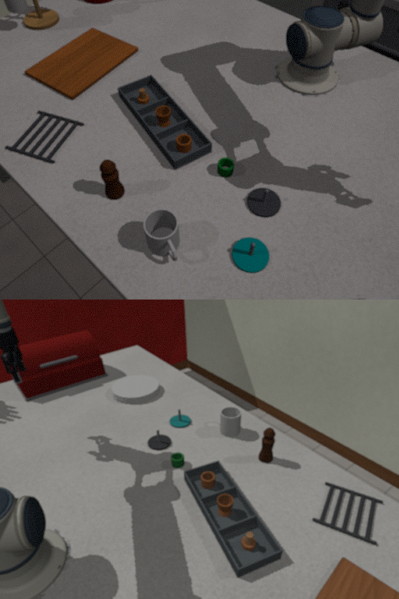

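The image shows three brown items in the tray: scene (234,188), (210,147) and (183,122). A green ring is at (288,217). The grey stand is at (337,260) and a turquoise one at (321,327). The ring must be the brown tube at (234,188), about (0.546,-0.081), because (288,217) is green. The stand is the grey one, about (0.537,0.21). I'll confirm with one crop.

```bash
python3 - <<'E'
from h import *
a=manip.read_camera('scene')['frame'];save(a,'b.png',(150,90,360,290),3)
s=manip.state();Rm=R.from_quat(s['eef_rot']).as_matrix();print(Rm.round(3))
print('dp tool',Rm.T@(np.array([.546,-.081,.21])-s['ee_pos'])/.25)
E
```

```text
[[-0.932  0.361  0.   ]
 [ 0.361  0.932  0.   ]
 [-0.     0.    -1.   ]]
dp tool [-2.15350088e+00 -1.91285259e+00 -9.84694472e-04]
```

View pics/b.png

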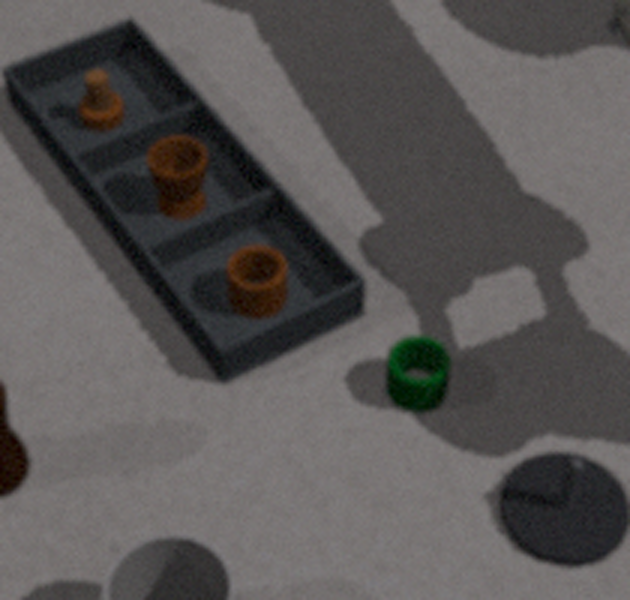

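The crop confirms it: the brown tube at scene (234,188) is the hollow ring in the near-end compartment. The middle one is the waisted egg cup and the far one is the stopper. The grey stand is at (337,260). I'll move above the ring.

Request:
send_rows(dp=[[-0.15, -0.13, 0], [-0.3, -0.26, 0], [-0.45, -0.4, 0], [-0.6, -0.53, 0], [-0.74, -0.66, 0]], delta_rot=[[0, 0, 0], [0, 0, 0], [0, 0, 0], [0, 0, 0], [0, 0, 0]], grip=0.6)

```text
t: 1.45
ee_pos: [0.3303, 0.337, 0.2099]
eef_rot: [0.184, 0.983, 0.0, 0.0]
wrist_force: [0.3, 0.2, 0.4]
gripper_width: 0.802
grip_force: 0.0
```

Request:
send_rows(dp=[[-0.15, -0.13, 0], [-0.3, -0.26, 0], [-0.45, -0.4, 0], [-0.6, -0.53, 0], [-0.74, -0.66, 0]], delta_rot=[[0, 0, 0], [0, 0, 0], [0, 0, 0], [0, 0, 0], [0, 0, 0]])

```text
t: 1.95
ee_pos: [0.4432, 0.116, 0.2101]
eef_rot: [0.184, 0.983, 0.0, 0.001]
wrist_force: [-0.1, 0.9, 1.2]
gripper_width: 0.799
grip_force: 0.0
```

Request:
send_rows(dp=[[-0.13, -0.12, 0], [-0.27, -0.24, 0], [-0.4, -0.36, 0], [-0.4, -0.36, 0], [-0.4, -0.36, 0]], delta_rot=[[0, 0, 0.17], [0, 0, 0.34], [0, 0, 0.51], [0, 0, 0.68], [0, 0, 0.85]])

```text
t: 2.45
ee_pos: [0.5036, -0.0037, 0.2094]
eef_rot: [0.499, 0.866, -0.0, -0.0]
wrist_force: [0.3, 0.0, -0.8]
gripper_width: 0.799
grip_force: 0.0
```

```bash
python3 - <<'E'
from h import *
s=manip.state();print(s['t'],s['ee_pos'],R.from_quat(s['eef_rot']).as_matrix().round(3),s['gripper_width'])
s,p=look('wrist',['napkin_ring','egg_cup']);save(p['frame'],'c.png')
E
```

```text
2.45 [ 0.50357161 -0.00365198  0.20937266] [[-0.501  0.865 -0.001]
 [ 0.865  0.501  0.   ]
 [ 0.    -0.001 -1.   ]] 0.7989770785837531
wrist napkin_ring recognise 0.68 [257.3 238.1] [ 0.5535 -0.0856  0.026 ]
wrist napkin_ring recognise 0.66 [312.2 130.9] [0.5394 0.075  0.026 ]
wrist napkin_ring mark_of 0.82 [296.6 133. ] [0.5268 0.0633 0.008 ]
wrist napkin_ring mark_of 0.69 [253.7 226.3] [ 0.544  -0.0794  0.008 ]
wrist egg_cup recognise 0.97 [196.3 289.2] [ 0.5169 -0.2024  0.026 ]
wrist egg_cup mark_of 0.79 [199.7 277.2] [ 0.5144 -0.1941  0.008 ]
```

View pics/c.png

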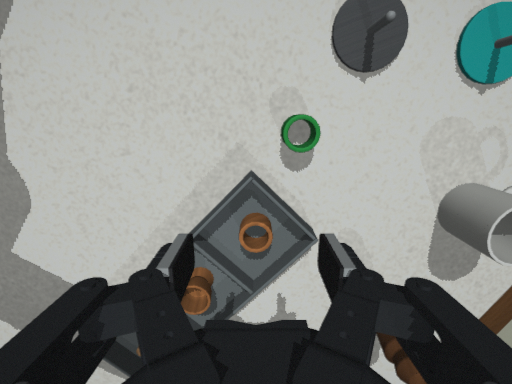

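The wrist view shows the ring at (256,235), the rim being its nearest part. The tray's diagonal is aligned with the fingers, and the grey stand's base is at (370,33) with its post tip at (390,15). I'll move over the ring, down to z 0.13.

```bash
python3 - <<'E'
from h import *
s=manip.state();p=manip.read_camera('wrist')
print('rim',ray(p,(256,237),.041,s),'base',ray(p,(370,33),.008,s),'tip',ray(p,(391,15),.060,s))
Rm=R.from_quat(s['eef_rot']).as_matrix()
print('dp tool',Rm.T@(np.array([.546,-.081,.13])-s['ee_pos'])/.25)
E
```

```text
rim [ 0.54844701 -0.07677525  0.041     ] base [0.53726018 0.20827526 0.008     ] tip [0.53563399 0.21076786 0.06      ]
dp tool [-0.35966279 -0.01513082  0.31958882]
```

Request:
send_rows(dp=[[-0.18, 0, 0], [-0.355, -0.01, 0], [-0.355, -0.01, 0.18], [-0.355, -0.01, 0.32], [-0.355, -0.01, 0.32]], delta_rot=[[0, 0, 0], [0, 0, 0], [0, 0, 0], [0, 0, 0], [0, 0, 0]])

```text
t: 3.25
ee_pos: [0.5432, -0.079, 0.1233]
eef_rot: [0.495, 0.869, -0.002, -0.005]
wrist_force: [0.1, -0.4, -0.0]
gripper_width: 0.8
grip_force: 0.0
```

```bash
python3 - <<'E'
from h import *
s,p=look('wrist',['napkin_ring']);save(p['frame'],'d.png')
print(s['ee_pos'])
E=np.linalg.inv(ext(p,s));K=np.array(p['camera_matrix'])
for q in([.546,-.08,.041],[.546,-.08,.005]):
    c=K@(E@np.r_[q,1])[:3];print(c[:2]/c[2])
h=cv2.cvtColor(np.array(p['frame']),cv2.COLOR_RGB2HSV);m=cv2.inRange(h,(5,110,40),(20,255,255))
for c in cv2.findContours(m,0,2)[0]:
    if cv2.contourArea(c)>300: print(cv2.boundingRect(c),cv2.contourArea(c))
E
```

```text
wrist napkin_ring recognise 0.61 [333.6  31.2] [0.529 0.074 0.026]
wrist napkin_ring recognise 0.57 [257.4 200.1] [ 0.5502 -0.089   0.026 ]
wrist napkin_ring mark_of 0.78 [258.  186.2] [ 0.5457 -0.0803  0.008 ]
wrist napkin_ring mark_of 0.65 [320.   47.8] [0.5274 0.0627 0.008 ]
[ 0.54317288 -0.0790402   0.12326954]
[258.39434244 194.75793216]
[258.34947625 185.41854916]
(181, 245, 21, 58) 306.0
(236, 165, 48, 52) 1838.0
```

View pics/d.png

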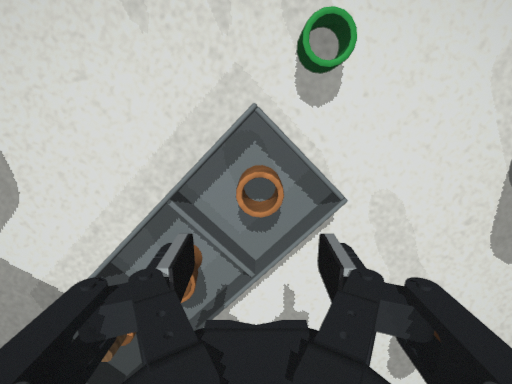

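The ring's rim is at (260,192), within 2 px of the predicted position and clear of both fingers. I'll descend.

Request:
send_rows(dp=[[0, 0, 0.1], [0, 0, 0.2], [0, 0, 0.3], [0, 0, 0.3], [0, 0, 0.3]], delta_rot=[[0, 0, 0], [0, 0, 0], [0, 0, 0], [0, 0, 0], [0, 0, 0]])

```text
t: 3.9
ee_pos: [0.5474, -0.0797, 0.0574]
eef_rot: [0.495, 0.869, 0.0, 0.001]
wrist_force: [-0.0, -0.7, 0.9]
gripper_width: 0.8
grip_force: 0.0
```

```bash
python3 - <<'E'
from h import *
s=manip.state();Rm=R.from_quat(s['eef_rot']).as_matrix();print(s['ee_pos'],Rm.round(3))
print('dp tool',Rm.T@(np.array([.546,-.08,.013])-s['ee_pos'])/.25)
E
```

```text
[ 0.54737568 -0.07967665  0.05742558] [[-0.509  0.861  0.003]
 [ 0.861  0.509 -0.001]
 [-0.002  0.002 -1.   ]]
dp tool [ 0.00205902 -0.00579142  0.17768592]
```

Request:
send_rows(dp=[[0, 0, 0.06], [0, 0, 0.12], [0, 0, 0.175], [0, 0, 0.175], [0, 0, 0.175]], delta_rot=[[0, 0, 0], [0, 0, 0], [0, 0, 0], [0, 0, 0], [0, 0, 0]])

```text
t: 4.4
ee_pos: [0.5458, -0.0796, 0.0102]
eef_rot: [0.496, 0.868, -0.0, -0.001]
wrist_force: [0.4, -0.2, 0.8]
gripper_width: 0.799
grip_force: 0.0
```

Request:
send_rows(dp=[[0, 0, 0], [0, 0, 0], [0, 0, 0], [0, 0, 0], [0, 0, 0]], delta_rot=[[0, 0, 0], [0, 0, 0], [0, 0, 0], [0, 0, 0], [0, 0, 0]], grip=-1, force=35)

```text
t: 4.9
ee_pos: [0.5471, -0.0799, 0.0123]
eef_rot: [0.496, 0.868, 0.0, 0.001]
wrist_force: [-1.0, 1.3, 6.7]
gripper_width: 0.51
grip_force: 35.9
```

Request:
send_rows(dp=[[0, 0, 0], [0, 0, 0], [0, 0, 0], [0, 0, 0], [0, 0, 0]], delta_rot=[[0, 0, 0], [0, 0, 0], [0, 0, 0], [0, 0, 0], [0, 0, 0]])

```text
t: 5.4
ee_pos: [0.5471, -0.0799, 0.0123]
eef_rot: [0.496, 0.868, 0.0, 0.001]
wrist_force: [-0.1, -0.7, 5.1]
gripper_width: 0.507
grip_force: 35.9
```

Request:
send_rows(dp=[[0, 0, -0.1], [0, 0, -0.25], [0, 0, -0.4], [0, 0, -0.5], [0, 0, -0.5]], delta_rot=[[0, 0, 0], [0, 0, 0], [0, 0, 0], [0, 0, 0], [0, 0, 0]])

```text
t: 5.9
ee_pos: [0.5482, -0.0801, 0.1409]
eef_rot: [0.496, 0.868, 0.001, 0.004]
wrist_force: [0.0, -0.5, 1.5]
gripper_width: 0.512
grip_force: 35.7
```

```bash
python3 - <<'E'
from h import *
s=manip.state();print(s['ee_pos'],s['gripper_width'],s['grip_force'])
p=manip.read_camera('wrist');save(p['frame'],'e.png')
E=np.linalg.inv(ext(p,s));K=np.array(p['camera_matrix'])
T=s['ee_pos']
for z in(.029,-.007):
    c=K@(E@np.r_[T+[0,0,z],1])[:3];print(c[:2]/c[2])
Rm=R.from_quat(s['eef_rot']).as_matrix();print(Rm.round(3))
print('dp tool',Rm.T@(np.array([.537,.209,.137])-s['ee_pos'])/.25)
E
```

```text
[ 0.54822216 -0.08010308  0.14085404] 0.5115304173167733 35.6801026314497
[255.8656976  247.73841293]
[255.52783807 222.35317829]
[[-0.509  0.861  0.008]
 [ 0.861  0.509 -0.002]
 [-0.005  0.006 -1.   ]]
dp tool [1.01862386 0.5493375  0.01326028]
```

View pics/e.png

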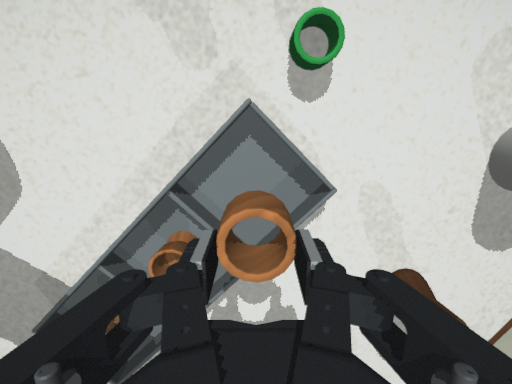

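The ring is held upright between the pads, with its rim centre at (256,242) and about 2 mm ahead of the TCP. I'll carry it to the stand.

Request:
send_rows(dp=[[0.12, 0.07, 0], [0.25, 0.135, 0], [0.38, 0.2, 0], [0.505, 0.27, 0]], delta_rot=[[0, 0, 0], [0, 0, 0], [0, 0, 0], [0, 0, 0]])

```text
t: 6.35
ee_pos: [0.5389, 0.0645, 0.1334]
eef_rot: [0.496, 0.868, -0.001, -0.002]
wrist_force: [0.3, 0.2, -0.6]
gripper_width: 0.51
grip_force: 35.7
```

Request:
send_rows(dp=[[0.12, 0.07, 0], [0.25, 0.135, 0], [0.4, 0.21, 0], [0.505, 0.27, 0], [0.505, 0.27, 0]], delta_rot=[[0, 0, 0], [0, 0, 0], [0, 0, 0], [0, 0, 0], [0, 0, 0]])

```text
t: 6.85
ee_pos: [0.5324, 0.2097, 0.1331]
eef_rot: [0.494, 0.87, -0.001, -0.002]
wrist_force: [0.5, 0.0, -0.6]
gripper_width: 0.509
grip_force: 35.7
```

```bash
python3 - <<'E'
from h import *
s,p=look('wrist',['ring_stand'])
q=manip.read_camera('side');save(np.hstack([p['frame'],cv2.resize(np.array(q['frame'])[100:260,130:330],(480,384))]),'f.png',None,.8)
s=manip.state();Rm=R.from_quat(s['eef_rot']).as_matrix();print(s['ee_pos'],Rm.round(3))
print('dp tool',Rm.T@(np.array([.538,.207,.13])-s['ee_pos'])/.25)
E=np.linalg.inv(ext(p,s));K=np.array(p['camera_matrix'])
for w in([.537,.209,.062],[.537,.209,.008]):
    c=K@(E@np.r_[w,1])[:3];print(c[:2]/c[2])
E
```

```text
wrist ring_stand recognise 0.73 [263.3 172.5] [0.5329 0.2238 0.018 ]
wrist ring_stand mark_of 0.81 [394.4 193.4] [0.6753 0.2764 0.    ]
wrist ring_stand mark_of 0.8 [261.4 181. ] [0.5384 0.2113 0.    ]
[0.53374995 0.20538539 0.13461778] [[-0.508  0.861 -0.002]
 [ 0.861  0.508 -0.001]
 [ 0.    -0.002 -1.   ]]
dp tool [-0.00307206  0.01796627  0.01843031]
[260.91944713 193.18701947]
[260.12259754 179.41400267]
```

View pics/f.png

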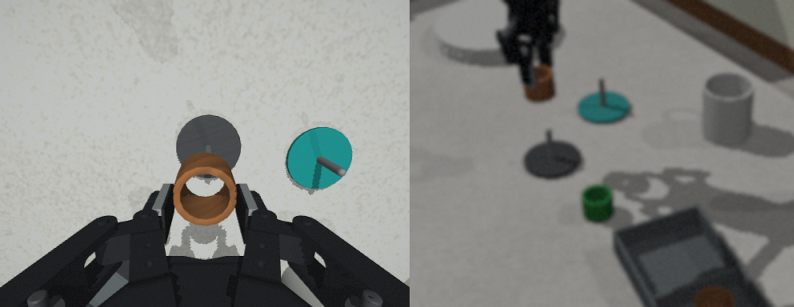

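The grey stand's base is at wrist pixel (260,182), directly under the ring as predicted, and the turquoise one is well to the side. I'll shift 4.5 mm along tool y and lower.

Request:
send_rows(dp=[[0, 0.018, 0], [0, 0.018, 0.06], [0, 0.018, 0.14], [0, 0.018, 0.2], [0, 0.018, 0.2]], delta_rot=[[0, 0, 0], [0, 0, 0], [0, 0, 0], [0, 0, 0], [0, 0, 0]])

```text
t: 7.55
ee_pos: [0.5363, 0.2076, 0.082]
eef_rot: [0.496, 0.868, -0.002, -0.002]
wrist_force: [-0.9, 0.3, -0.3]
gripper_width: 0.51
grip_force: 35.7
```

```bash
python3 - <<'E'
from h import *
p=manip.read_camera('wrist');q=manip.read_camera('scene')
save(np.hstack([p['frame'],cv2.resize(np.array(q['frame'])[200:320,260:410],(480,384))]),'g.png',None,.8)
s=manip.state();print(s['ee_pos'],s['wrist_force'])
E
```

```text
[0.53775908 0.20831258 0.08548813] [-0.04201985 -0.30345914  0.54918158]
```

View pics/g.png

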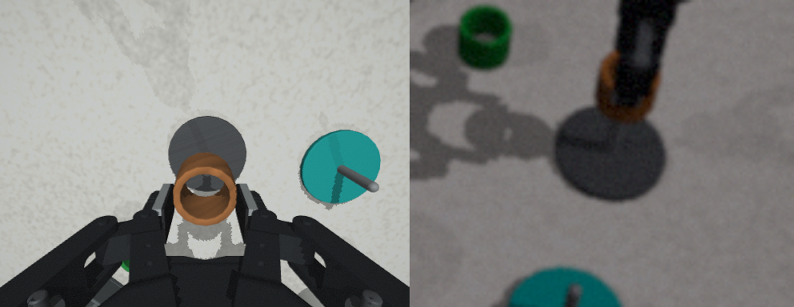

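The ring hangs above the base and the post tip is inside its hole in plan view, so I'll lower it, gently.

Request:
send_rows(dp=[[0, 0, 0.05], [0, 0, 0.1], [0, 0, 0.15], [0, 0, 0.15], [0, 0, 0.15]], delta_rot=[[0, 0, 0], [0, 0, 0], [0, 0, 0], [0, 0, 0], [0, 0, 0]])

```text
t: 8.15
ee_pos: [0.5376, 0.2085, 0.0478]
eef_rot: [0.496, 0.868, -0.001, -0.0]
wrist_force: [0.5, 0.6, -0.2]
gripper_width: 0.509
grip_force: 35.7
```

Request:
send_rows(dp=[[0, 0, 0.03], [0, 0, 0.06], [0, 0, 0.09], [0, 0, 0.11], [0, 0, 0.11]], delta_rot=[[0, 0, 0], [0, 0, 0], [0, 0, 0], [0, 0, 0], [0, 0, 0]])

```text
t: 8.65
ee_pos: [0.5373, 0.2084, 0.0196]
eef_rot: [0.496, 0.868, -0.001, -0.001]
wrist_force: [-0.1, -1.1, -0.2]
gripper_width: 0.513
grip_force: 35.7
```

Request:
send_rows(dp=[[0, 0, 0.007], [0, 0, 0.013], [0, 0, 0.013]], delta_rot=[[0, 0, 0], [0, 0, 0], [0, 0, 0]])

```text
t: 8.95
ee_pos: [0.538, 0.2086, 0.0178]
eef_rot: [0.496, 0.868, 0.0, 0.0]
wrist_force: [0.2, 0.2, -0.2]
gripper_width: 0.506
grip_force: 35.7
```

Request:
send_rows(dp=[[0, 0, 0], [0, 0, 0], [0, 0, 0], [0, 0, 0], [0, 0, 0]], delta_rot=[[0, 0, 0], [0, 0, 0], [0, 0, 0], [0, 0, 0], [0, 0, 0]], grip=0.6)

```text
t: 9.45
ee_pos: [0.538, 0.2087, 0.0178]
eef_rot: [0.496, 0.868, 0.0, 0.0]
wrist_force: [-0.7, 0.5, 0.1]
gripper_width: 0.802
grip_force: 0.0
```

Request:
send_rows(dp=[[0, 0, -0.06], [0, 0, -0.14], [0, 0, -0.3], [0, 0, -0.5], [0, 0, -0.6]], delta_rot=[[0, 0, 0], [0, 0, 0], [0, 0, 0], [0, 0, 0], [0, 0, 0]])

```text
t: 9.95
ee_pos: [0.5392, 0.209, 0.1745]
eef_rot: [0.496, 0.868, 0.003, 0.003]
wrist_force: [0.8, 0.4, 1.4]
gripper_width: 0.799
grip_force: 0.0
```

```bash
python3 - <<'E'
from h import *
p=manip.read_camera('wrist');q=manip.read_camera('side')
save(np.hstack([p['frame'],cv2.resize(np.array(q['frame'])[130:330,170:370],(384,384),interpolation=2)]),'i.png',None,.85)
s=manip.state();print(s['ee_pos'],s['wrist_force'],s['gripper_width'])
E
```

```text
[0.54017881 0.20935166 0.17548063] [0.40613745 0.70363841 0.62492057] 0.799629041765385
```

View pics/i.png

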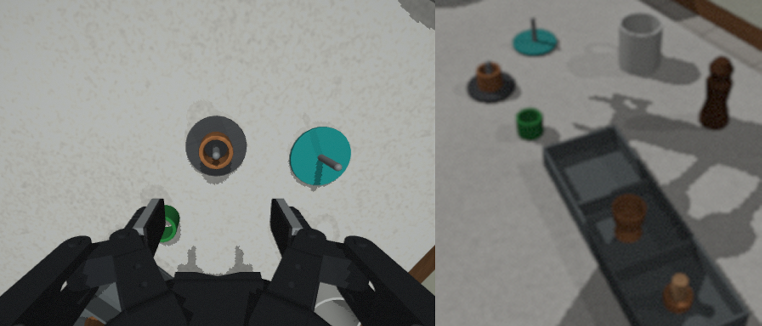

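The ring sits flat on the grey base at wrist view (216,152), with the post tip showing in its hole. The egg cup and stopper are still in their compartments, and the gripper is clear.

```bash
python3 -c "
from cell import manip;print(manip.sign_off())"
```

```text
the job is handed in; nothing more can be done
None
```

The napkin ring is threaded over the grey steel stand's post, sits flat on its base and has been let go; the egg cup and bottle stopper were not moved, and the job is handed in at about 10 s of the 42 s limit.

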